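Latch the ingot mould shut

ROBOT

A 6-joint arm with a two-finger parallel gripper is mounted at the origin on the work surface. World frame = base frame: x ahead of the robot, y to its left, z up, the work surface at z = 0. Lengths are in m, angles in degrees, forces in N, time in s.
With the tool pointing down it reaches from about 0.325 to 0.775 m from the base axis. Payload 5.5 kg.
Tool frame: the origin (TCP) lies at the centre of the arm's flange, where the gripper is bolted on; the fingertips stand 182 mm ahead of it and the grasp point (between the pads) lies 163 mm ahead of it; z points along the fingers, y is the line along which they close (so a half turn about z gives the same grasp; the last joint's range is limited). The gripper opens to 88 mm and grips with 3 to 60 N. Pads are 20 mm wide; open, the fingers measure 115 mm over their backs; the gripper's body (75 mm by 178 mm) begins 61 mm behind the grasp point.
Start: joints at [61.496, 5.22, 70.514, -0, 104.267, -3.249], TCP at [0.256, 0.543, 0.405] pointing down, gripper open.
Joint ranges: [-164.24, 164.24], [-49.07, 125.15], [9.68, 141.18], [-86.29, 266.29], [3.28, 154.24], [-151.56, 151.56]. Speed limits (degrees/s): [147.25, 147.25, 172.46, 180, 180, 180].

INTERFACE

Orientations are given as [roll, pitch, yaw] about the fixed x, y, z axes, in that order (R = Rz(yaw) Ry(pitch) Rx(roll)).
In Python, from station import r gives the robot as it stands. The module is installed in compiled form; this text tells all that it offers. Calls block until the motion is done:
- r.reach(position, orientation): joint-space move of the TCP to a pose.
- r.servo_line(position, rotation=None, speed=0.15): straight line of the TCP; rotation=None keeps the orientation; speed is the mean speed in m/s.
- r.move_joints(angles): joint-space move.
- r.let_go() and r.grab(squeeze=None): open the fingers fully, or close them until they stop; squeeze is the grip in N (None keeps the last).
- r.wait(seconds).
- r.inverse_kinematics(position, orientation): joint angles nearest the present ones, or None.
- r.sense(): the state.
- r.snapshot(name): name is "scene" or "top" or "wrist"; returns a dict with "frame" (384x512x3 uint8, red, green, blue), "fx", "fy", "cx", "cy" (pixels), "dist_coeffs" ([k1, k2, p1, p2, k3] as OpenCV has them; the pictures are not rectified), "R" (3x3) and "t" (3): a world point X has camera coordinates R X + t. Camera axes: x right, y down, z forward; pixel columns grow to the right and rows downward; lengths in m; the calibration is good to about 2 mm. A picture is of the moment at which its call begins. There is no depth.
A pose or a line that the arm cannot do raises r.IKError and nothing moves.
- r.hand_in(): hands the job in; it is judged then, once.
The state is a dict: "clock": time; "joints": joint angles; "joint_vel": joint speeds; "joint_torque": joint torques, N m; "tcp_pos": TCP position; "orientation": TCP orientation; "contact_force": force on the tool from outside, world axes, zero at the start; "torque": the same for the moment, N m; "opening": finger opening in m; "gripper_force": force on a finger pad.
Only numpy, scipy, OpenCV 4.12 (cv2) and the standard library are available. Lean on these libraries where they do the work, as an engineer would, in place of code of your own. Each camera call takes 0.05 s, during which the arm holds its last target. There are 200 camera calls.

TASK

Shut the two-part ingot mould and latch it for the next pour: slide the loose half home against the fixed half, hook the wire loop under the keeper's lip and draw it snug against the hook with a light pull, no yanking, then press the red lever down flat past centre so that the latch holds by itself. Feel your way gently, do not lean hard on the lever or the sliding half, and leave the jar, the ring cone and the ring tray where they are.

Things in the scene. Friction and masses are not known exactly. Their poses are not given: they have to be found in the camera images.
- mould: The ingot mould on its dark wooden board (250 x 130 x 12 mm), fixed to the bench. Origin: on the bench, below the lever's pivot. x points from the fixed half to the sliding half, y is the latch's hinge axis, z up. The aluminium fixed half spans x -45 to 25 mm, y +-35 mm, 72 mm high; the board x -90 to 160 mm. All x below are in this frame.
- carriage (a joint): Travel in m of the sliding half away from the fixed half: 0 = shut, faces touching; starts 12 to 24 mm open (stop at 30), slides along x, stays where left, takes about 2 N to move. Shut, its upper part spans x 25 to 44 mm (64 mm high), its low end x 44 to 92 mm (38 mm high), y +-35 mm.
- push_face (a point): Centre of the flat upright far end of the sliding half (70 mm wide, from 14 to 38 mm above the bench), the place to push it towards the fixed half (along -x of the mould). Shut: x = 92 mm.
- keeper (a point): Nominal inner corner of the keeper (dark steel, 24 mm wide) on the sliding half: upright face meets underside of lip, 70.5 mm above the bench, x = 54 mm when shut. It is set by a screw and really sits up to 3 mm nearer or farther in x: feel for it. Lip (yellow stripe): 4 mm thick, overhangs 4 mm to +x; 32 mm free below it. The bar goes down beyond the lip, then back under it.
- lever (a joint): Angle in rad: 0 = flat, pointing to -x of the mould; grows as the lever is raised up and over towards the keeper; stop at 2.5. Starts at 2.3 to 2.5, leaning towards the keeper. Friction (0.045 Nm) holds it where left. With the loop hooked it gets stiff below 1.2 to 1.7 rad (3 to 13 N near its end), passes centre at about 0.28 rad, then is drawn flat and stays; see that it is fully down.
- lever_pivot (a point): Hinge of the lever, 84 mm above the bench, above the mould's origin.
- lever_tip (a point): Point on the lever's outer face (the upper face when flat), 48 mm from the pivot; the lever is 55 mm long, 22 mm wide, 5 mm thick, with a red end. To close it push this face up, over and down.
- loop_bar (a point): Middle of the loop's steel cross bar (5 mm thick, 44 mm long along y). The loop's legs (y +-22 mm) swing on a pin through the lever 13 mm from its pivot, towards its end; the bar is 65 mm from that pin; springs in the legs (10 N/mm). Starts upright or leaning back to -x. Friction holds the loop at any angle to the lever: turning the lever carries it along until the bar is caught.
- loop_grip (a point): Centre of the loop's red grip barrel, 10 mm thick and 16 mm long along y: two fingers can pinch its ends along y and it turns between them. It stands 26 mm beyond the bar (away from the pin) and 8 mm to the upper side on a thin stem. A pull of 4 to 6 N on it draws loop and lever along; once the bar seats in the keeper the pull rises; 2 or 3 N more is snug, more than 12 N on the keeper harms it.
- flux_jar: Amber glass jar, 52 mm wide, 65 mm tall, loose. Origin: centre of its underside. Leave it alone.
- ring_cone: Light wooden ring cone, 44 mm wide foot, 72 mm tall, loose. Origin: centre of its underside. Leave it alone.
- ring_tray: Dark wooden ring tray 90 x 70 x 18 mm, loose. Origin: centre of its underside. Leave it alone.

How it is judged:
By the outcome, as a careful person would: the job done as asked, in the order asked, and still so for the second after the job is handed in, with the robot touching nothing.
It also fails if it takes over 67 s, if anything falls off the work surface, if the arm or the gripper's body presses on something with over 40 N, if the wrist force passes 120 N, or if a joint passes its speed limit or range.

## Working session

There is one attempt and no reset: what is moved stays moved. The work goes in short steps, each a Python script; the robot and the scene stay as the last script left them, time stands still between calls to the robot, and variables do not carry over. Pictures are saved under pics/ and viewed, at most 10 in all, crops included, and the job is handed in when it is done.

```bash
mkdir -p pics
python3 - <<'E'
from station import r
import cv2,numpy as np
for n in("scene","top"):
    s=r.snapshot(n); cv2.imwrite(f"pics/{n}0.png",cv2.resize(s["frame"][:,:,::-1],(800,600)))
    R=np.array(s["R"]);t=np.array(s["t"]); print(n,s["fx"],s["cx"],s["cy"],s["dist_coeffs"],-R.T@t,R[2])
print(r.sense())
E
```

```text
scene 392.5444633021015 258.55160663849324 187.74822079023227 [0.00224931 0.         0.         0.         0.        ] [ 1.01594742 -0.50342499  0.60738783] [-0.51585761  0.6312167  -0.57918598]
top 351.816096365315 252.84451189310664 193.46530867762607 [-0.08421716  0.          0.          0.          0.        ] [0.50301305 0.03672052 0.80551275] [ 0.05349132 -0.01031703 -0.99851502]
{'clock': 0.1, 'joints': array([ 6.14952241e+01,  5.25822612e+00,  7.05747062e+01,  4.23009626e-05,
        1.04267817e+02, -3.24942731e+00]), 'joint_vel': array([ 0.07597032, -0.07176909, -0.1077424 ,  0.04956933, -0.09513248,
       -0.06330841]), 'joint_torque': array([ 3.09953655e-03, -4.47853696e+01, -4.07571423e+01,  6.98991003e-02,
        2.82829092e-02, -1.05032498e-04]), 'tcp_pos': array([0.2560229 , 0.54268623, 0.40362832]), 'orientation': array([-1.79899415e+02, -5.75172547e-03,  1.54744657e+02]), 'contact_force': array([ 0.04075535, -0.17021394, -0.33882336]), 'torque': array([ 0.00455367, -0.02134308,  0.0162484 ]), 'gripper_force': 0.0, 'opening': 0.08781399703585853}
```

View pics/scene0.png

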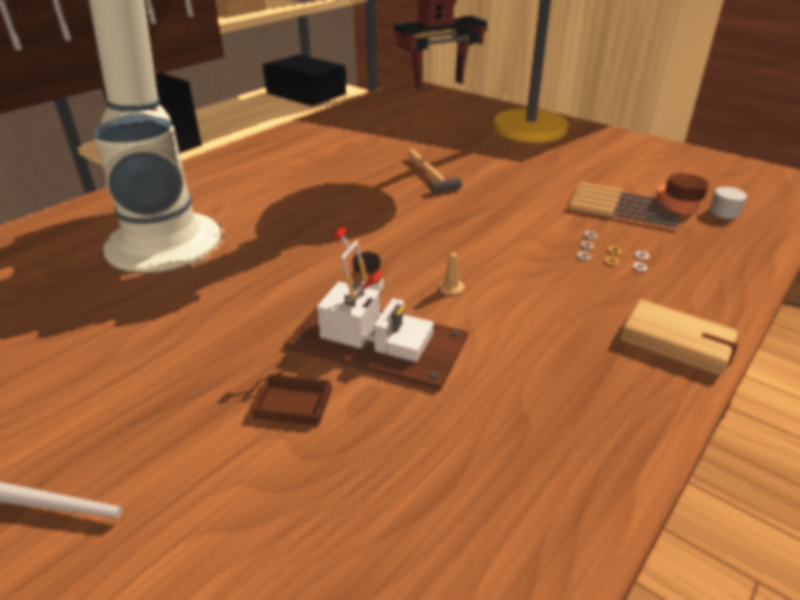

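View pics/top0.png

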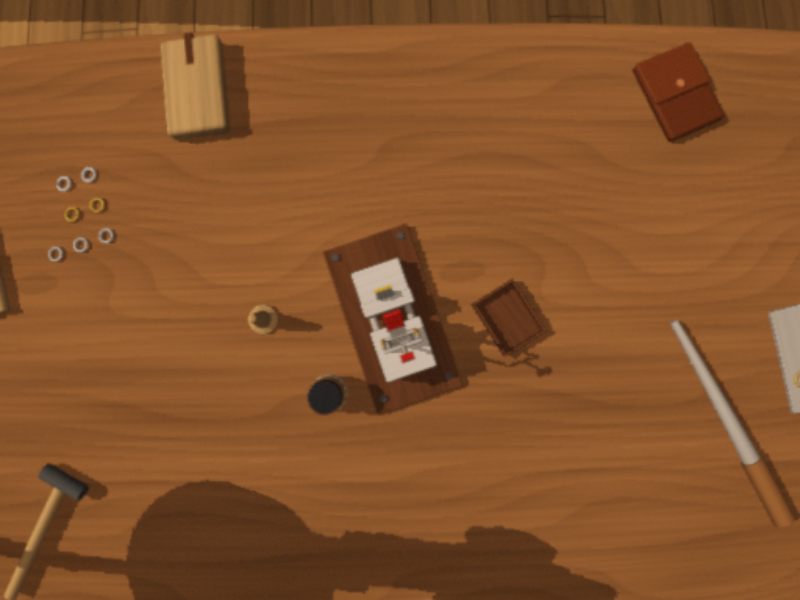

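The top view shows the mould board with corners at about (325,252), (407,225), (465,383) and (382,412). The sliding half is at the upper left and the red grip at (407,357). The cone is at (263,320), the jar at (326,396) and the tray at (511,317). The scene view confirms the loop is upright, with its grip at (341,233). I'll get the coarse frame from the corners, then take a wrist close-up.

```bash
cat > h.py <<'E'
from station import r
import cv2,numpy as np
def ray(s,px):
    K=np.array([[s["fx"],0,s["cx"]],[0,s["fy"],s["cy"]],[0,0,1]])
    u=cv2.undistortPoints(np.array(px,float).reshape(-1,1,2),K,np.array(s["dist_coeffs"],float)).reshape(-1,2)
    R=np.array(s["R"]);t=np.array(s["t"]).ravel()
    return -R.T@t,np.c_[u,np.ones(len(u))]@R
def plane(s,px,z):
    c,d=ray(s,px); return c+d*((z-c[2])/d[:,2])[:,None]
def tri(views):
    A=np.zeros((3,3));b=np.zeros(3)
    for s,p in views:
        c,d=ray(s,p);d=d[0]/np.linalg.norm(d[0]);P=np.eye(3)-np.outer(d,d);A+=P;b+=P@c
    return np.linalg.solve(A,b)
def proj(s,X):
    K=np.array([[s["fx"],0,s["cx"]],[0,s["fy"],s["cy"]],[0,0,1]])
    return cv2.projectPoints(np.array(X,float).reshape(-1,1,3),cv2.Rodrigues(np.array(s["R"]))[0],np.array(s["t"],float),K,np.array(s["dist_coeffs"],float))[0].reshape(-1,2)
E
python3 - <<'E'
from h import *
s=r.snapshot("top")
k=.64
px=np.array([(325,252),(407,225),(465,383),(382,412)])*k
P=plane(s,px,.012);print(P,[np.linalg.norm(P[i]-P[i-1]) for i in range(4)])
c=P.mean(0); ex=(P[0]+P[1]-P[2]-P[3])[:2]; yaw=np.arctan2(ex[1],ex[0]); ex/=np.linalg.norm(ex)
o=c[:2]-.035*ex; print("origin",o,"yaw",np.degrees(yaw))
# camera backed off toward a view; see where wrist camera sits
tgt=o+.02*ex
r.reach([tgt[0],tgt[1],.45],[180,0,np.degrees(yaw)])
w=r.snapshot("wrist");R=np.array(w["R"]);t=np.array(w["t"]);print(-R.T@t,R[2],w["fx"],w["cx"],w["cy"],w["dist_coeffs"],r.sense()["joints"],r.sense()["clock"])
cv2.imwrite("pics/w1.png",cv2.resize(w["frame"][:,:,::-1],(800,600),interpolation=cv2.INTER_CUBIC)); np.save("w1.npy",w,allow_pickle=True)
E
```

```text
[[ 0.62164712  0.12824802  0.012     ]
 [ 0.65794128  0.00782753  0.012     ]
 [ 0.42625645 -0.06878508  0.012     ]
 [ 0.38848031  0.05185651  0.012     ]] [np.float64(0.2453618226698911), np.float64(0.12577106784682718), np.float64(0.2440232571693528), np.float64(0.12641768106212928)]
origin [0.49033585 0.01884414] yaw 18.218759139622026
[0.574731   0.04724108 0.43056286] [-0.24269211 -0.08091102 -0.9667233 ] 275.0367289405873 258.24775895155415 194.96441736886064 [0.00026662 0.         0.         0.         0.        ] [-9.24634407e-01 -7.80224505e+00  7.87350083e+01  1.21677398e-02
  1.09077602e+02  7.07646068e+01] 2.275
```

View pics/w1.png

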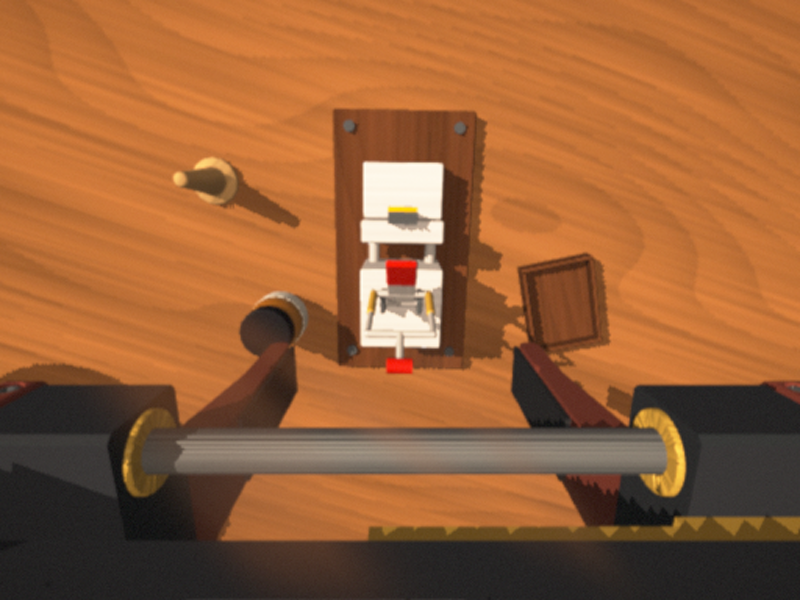

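The wrist view shows the board's far edge from (334,110) to (476,111), the sliding half's far end at row 163 (columns 364–443) and the keeper stripe at (403,210). The lever's red end is at (401,272) and the red grip at (399,366). Next I refine the frame and triangulate the red parts.

Run:
```python
from h import *
w=np.load("w1.npy",allow_pickle=True).item(); sc=r.snapshot("scene"); tp=r.snapshot("top")
def red(img):
    h=cv2.cvtColor(img,cv2.COLOR_RGB2HSV); m=(((h[...,0]<6)|(h[...,0]>174))&(h[...,1]>200)&(h[...,2]>120)).astype(np.uint8)
    n,l,st,c=cv2.connectedComponentsWithStats(m); return [(c[i].round(1),st[i,4]) for i in range(1,n) if st[i,4]>8]
f0=lambda n: cv2.resize(cv2.imread(f"pics/{n}0.png")[:,:,::-1].copy(),(512,384),interpolation=cv2.INTER_AREA)
print(red(w["frame"]));print(red(f0("scene")));print(red(f0("top")))
k=.64
b=plane(w,np.array([(334,110),(476,111),(465,368),(336,366)])*k,.012); print("board",b)
f=plane(w,np.array([(361,347),(440,347)])*k,.072); print("fixed back edge",f,np.linalg.norm(f[0]-f[1]))
e=plane(w,np.array([(364,163),(443,163)])*k,.038); print("slide end",e,np.linalg.norm(e[0]-e[1]))
kp=plane(w,np.array([(403,207)])*k,.0745); print("lip outer edge",kp)
y=np.arctan2(*(lambda d:(-d[0],d[1]))((b[0]-b[1])[:2]));
ex=((e.mean(0)-f.mean(0))[:2]);print("yaw",np.degrees(y),np.degrees(np.arctan2(ex[1],ex[0])))
```

```text
[(array([256.3, 173.9]), np.int32(259)), (array([255.1, 233.6]), np.int32(161))]
[(array([217.3, 148.2]), np.int32(25)), (array([239.7, 176.7]), np.int32(22))]
[(array([251. , 204.1]), np.int32(109)), (array([260.5, 228. ]), np.int32(18))]
board [[ 0.62189704  0.1285523   0.012     ]
 [ 0.66132367  0.00700038  0.012     ]
 [ 0.42469359 -0.07061243  0.012     ]
 [ 0.38433286  0.05839315  0.012     ]]
fixed back edge [[ 0.43600147  0.04077117  0.072     ]
 [ 0.45801834 -0.02568597  0.072     ]] 0.07000924780649255
slide end [[0.5862361  0.08704285 0.038     ]
 [0.60784109 0.02187197 0.038     ]] 0.06865871690104779
lip outer edge [[0.56271303 0.04352306 0.0745    ]]
yaw 17.971011295206385 17.364754056236915
```

```bash
cat >> h.py <<'E'
O=np.array([.4897,.0195]);Y=18.0
c_,s_=np.cos(np.radians(Y)),np.sin(np.radians(Y));EX=np.array([c_,s_]);EY=np.array([-s_,c_])
def m2w(x,y,z): return np.r_[O+x*EX+y*EY,z]
def w2m(p): d=np.array(p[:2])-O; return np.r_[d@EX,d@EY,p[2]]
ORI=[180,0,Y]
def grp(x,y,z,off=.163): return m2w(x,y,z+off)   # TCP for a point 'off' ahead, tool down
def F():
    s=r.sense();f=s["contact_force"];return np.r_[f[:2]@EX,f[:2]@EY,f[2]],w2m(s["tcp_pos"]),s
E
python3 - <<'E'
from h import *
w=np.load("w1.npy",allow_pickle=True).item(); sc=r.snapshot("scene"); tp=r.snapshot("top")
for n,a,b,c in(("grip",(255.1,233.6),(217.3,148.2),(260.5,228)),("lever",(256.3,173.9),(239.7,176.7),(251,204.1))):
    for v in([(w,a),(sc,b)],[(w,a),(tp,c)],[(w,a),(sc,b),(tp,c)]): print(n,(w2m(tri(v))*1000).round(1))
print(F())
E
```

```text
grip [-14.6   2.4 183.5]
grip [-14.3   3.  184. ]
grip [-14.6   3.  183.2]
lever [ 34.2   2.4 121.1]
lever [ 32.3   3.2 119.9]
lever [ 33.3   3.6 119.9]
(array([-0.05615861,  0.07032111, -0.36612493]), array([ 2.05904475e-02, -2.75711875e-04,  4.49899524e-01]), {'clock': 2.475, 'joints': array([-9.46386464e-01, -7.80510382e+00,  7.87348294e+01,  3.70268004e-03,
        1.09081420e+02,  7.07734069e+01]), 'joint_vel': array([-0.19938711, -0.01638177, -0.00999473,  0.01962554,  0.02297201,
        0.04850923]), 'joint_torque': array([ 1.07866860e-02, -3.44134033e+01, -4.03259182e+01,  3.75252636e-02,
       -6.29334315e-02, -1.74666202e-03]), 'tcp_pos': array([0.50936788, 0.02560058, 0.44989952]), 'orientation': array([-1.79993025e+02,  9.37167532e-03,  1.82814173e+01]), 'contact_force': array([-0.07514043,  0.04952538, -0.36612493]), 'torque': array([-0.02426718,  0.14098991,  0.04137396]), 'gripper_force': 0.0, 'opening': 0.08812859579880887})
```

Run:
```python
from h import *
r.grab(5)
r.reach(grp(.14,0,.12,.182),ORI)
r.servo_line(grp(.14,0,.026,.182),speed=.2)
f0=F()[0];print("zero",f0,r.sense()["clock"])
r.servo_line(grp(.126,0,.026,.182),speed=.08)
x=.126
while x>.095:
    x-=.0015; r.servo_line(grp(x,0,.026,.182),speed=.02)
    f,p,s=F(); f=f-f0; print(round(x,4),p[:2].round(4),f.round(1),round(s["clock"],2))
    if f[0]>5: break
```

```text
zero [ 1.07269756 -0.2079088   0.49604329] 5.2167
0.1245 [ 1.25e-01 -1.00e-04] [1.  0.2 1.6] 5.79
0.123 [0.1231 0.    ] [ 1.3 -0.6  0.6] 6.04
0.1215 [0.1213 0.    ] [-0.1  0.3  1. ] 6.29
0.12 [0.1198 0.    ] [-0.4 -0.1 -0.5] 6.54
0.1185 [0.1183 0.    ] [-0.1  0.6 -0.5] 6.79
0.117 [0.1168 0.    ] [-0.4  1.4 -1.6] 7.04
0.1155 [0.1153 0.    ] [-0.9  0.8 -0.5] 7.29
0.114 [0.1139 0.    ] [-0.5  0.6 -1.3] 7.54
0.1125 [ 0.1124 -0.    ] [ 0.2  0.7 -0.6] 7.79
0.111 [0.1109 0.    ] [-0.3  0.4 -1.3] 8.04
0.1095 [0.1094 0.    ] [ 0.   0.6 -1.2] 8.29
0.108 [ 0.1079 -0.    ] [-0.6  0.5 -0.2] 8.54
0.1065 [0.1064 0.    ] [-0.2  1.  -1. ] 8.79
0.105 [0.1051 0.    ] [ 0.8  1.1 -2. ] 9.04
0.1035 [1.044e-01 1.000e-04] [ 7.1  1.6 -4.9] 9.29
```

Run:
```python
from h import *
r.wait(.2);print(F()[:2])
r.servo_line(grp(.1032,0,.026,.182),speed=.02);r.wait(.1);print(F()[:2])
r.servo_line(grp(.125,0,.026,.182),speed=.15);r.wait(.1);print(F()[:2])
r.servo_line(grp(.14,0,.13,.182),speed=.25)
w=r.snapshot("wrist");t=r.snapshot("top");np.save("t2.npy",t,allow_pickle=True)
a=cv2.resize(t["frame"][120:280,180:340,::-1],(600,600),interpolation=cv2.INTER_CUBIC)
cv2.imwrite("pics/t2.png",a);print(r.sense()["clock"])
```

```text
(array([ 8.48263234,  0.53402303, -4.17316411]), array([1.04378767e-01, 9.16385275e-05, 2.08142231e-01]))
(array([ 9.46644121,  0.71365588, -4.82629553]), array([1.04237305e-01, 8.18761390e-05, 2.08179822e-01]))
(array([-0.56795272, -0.31174295,  0.14567258]), array([ 1.24394663e-01, -1.32865907e-04,  2.07659118e-01]))
10.9
```

View pics/t2.png

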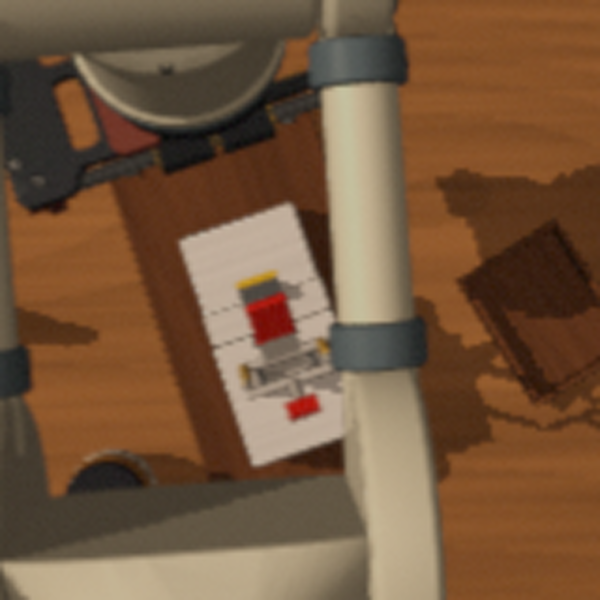

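The top view shows the halves shut: the seam is a thin line near (265,340) and the grip is at (303,407) in the crop. Now I'll pinch the grip.

Run:
```python
from h import *
r.let_go()
r.servo_line(grp(.06,.001,.245),speed=.3)
r.servo_line(grp(-.0145,.002,.245),speed=.25)
r.servo_line(grp(-.0145,.002,.180),speed=.2)
r.wait(.2);f0=F()[0]
w=r.snapshot("wrist");cv2.imwrite("pics/w3.png",cv2.resize(w["frame"][:,:,::-1],(800,600),interpolation=cv2.INTER_CUBIC))
r.grab(12);r.wait(.2)
f,p,s=F();print(f0,f-f0,p,s["opening"],s["gripper_force"],s["clock"])
```

```text
[ 0.05316234 -0.46290757  0.02654749] [0.6640564  2.63041687 0.58056708] [-0.01449971  0.00209446  0.34301106] 0.0160368027696641 11.99995368719101 15.3167
```

View pics/w3.png

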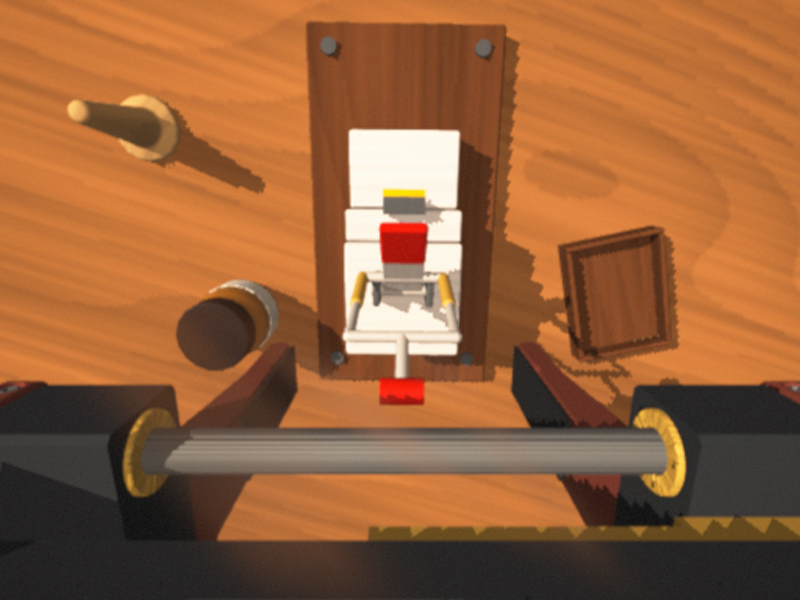

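The grip is pinched, with the opening at 16 mm. The side force means true y is about +2.5 mm. I'll pull the grip gently outward to line up the lever and loop, which calibrates the pivot distance. Then I swing it over.

Run:
```python
from h import *
r.grab(20)
y=.0028
u=np.array([-14.5,99.5]);u/=np.linalg.norm(u)
g=np.array([-.0145,.180])
f0=np.array([0.05,-.46,.03])
for i in range(10):
    g=g+u*(.0012 if i<3 else .0008); r.servo_line(grp(g[0],y,g[1]),speed=.025); r.wait(.05)
    f,p,s=F();f=f-f0;rad=-(f[0]*u[0]+f[2]*u[1]); print(i,p.round(4),(p[2]-.163).round(4),f.round(1),rad.round(1),round(s["clock"],2))
    if rad>8:break
```

```text
0 [-0.0146  0.0027  0.3435] 0.1805 [ 0.9 -0.5 -4.4] 4.5 15.83
1 [-0.0149  0.0027  0.3448] 0.1818 [ 1.3 -0.1 -7.4] 7.5 16.13
2 [-0.0151  0.0028  0.3463] 0.1833 [ 0.8  0.1 -9.5] 9.5 16.43
```

```bash
cat > swing.py <<'E'
from h import *
PV=np.array([0,.084])
E
python3 - <<'E'
from h import *
import json
y=.0028;f0=np.array([0.05,-.46,.03])
PV=np.array([0,.084]);u=np.array([-14.5,99.5]);u/=np.linalg.norm(u)
g=np.array([-.0151,.1836])
r.let_go();g=g+[0,.0095];r.servo_line(grp(g[0],y,g[1]),speed=.08);r.wait(.1);f0=F()[0];r.grab(20);r.wait(.1)
print(f0,F()[0]-f0)
d=.1030;off=PV+d*u-g
th=np.arctan2(u[1],u[0])
d+=.0008
while th>np.radians(42):
    th-=np.radians(4);e=np.array([np.cos(th),np.sin(th)])
    g=PV+d*e-off;r.servo_line(grp(g[0],y,g[1]),speed=.06)
    f,p,s=F();f=f-f0;rad=-(f[0]*e[0]+f[2]*e[1]);tan=f[0]*e[1]-f[2]*e[0] # resist along motion negative
    print(int(np.degrees(th)),round(d,4),f.round(1),"rad",rad.round(1),"tan",tan.round(1),round(s["clock"],2))
    if rad>9:d-=.0004
    if rad<2:d+=.0004
    if abs(rad)>16 or abs(tan)>12:print("STOP");break
json.dump(dict(d=d,off=list(off),th=th,y=y,f0=list(f0),g=list(g)),open("st.json","w"))
w=r.snapshot("wrist");cv2.imwrite("pics/w4.png",cv2.resize(w["frame"][:,:,::-1],(800,600),interpolation=cv2.INTER_CUBIC))
E
```

```text
[0.24049985 0.94477275 0.86558411] [-0.25344974 -1.56331035 -0.4287108 ]
94 0.1038 [-0.8 -1.6 -1.8] rad 1.7 tan -1.0 19.47
90 0.1042 [-1.6 -1.1 -1.9] rad 1.9 tan -1.6 19.74
86 0.1046 [-1.7 -1.4 -0.9] rad 1.0 tan -1.7 20.02
82 0.105 [-0.7 -3.1 -0.1] rad 0.2 tan -0.7 20.29
78 0.1054 [-0.3 -1.7  0.5] rad -0.4 tan -0.4 20.57
74 0.1058 [-0.5 -2.7  0.4] rad -0.2 tan -0.6 20.84
70 0.1062 [-0.1 -2.4  0.6] rad -0.5 tan -0.3 21.12
66 0.1066 [-0.4 -3.3  0.5] rad -0.3 tan -0.6 21.39
62 0.107 [-1.2 -3.5  0.6] rad -0.0 tan -1.3 21.67
58 0.1074 [-0.3 -2.   0.4] rad -0.2 tan -0.5 21.94
54 0.1078 [-0.3 -2.9  0.5] rad -0.3 tan -0.5 22.22
50 0.1082 [-1.  -3.7  0.8] rad 0.0 tan -1.3 22.49
46 0.1086 [-1.5 -4.  -0.4] rad 1.3 tan -0.8 22.77
42 0.109 [-1.9 -3.5 -1.1] rad 2.1 tan -0.5 23.04
38 0.109 [-1.  -4.6 -0.4] rad 1.0 tan -0.3 23.32
```

View pics/w4.png

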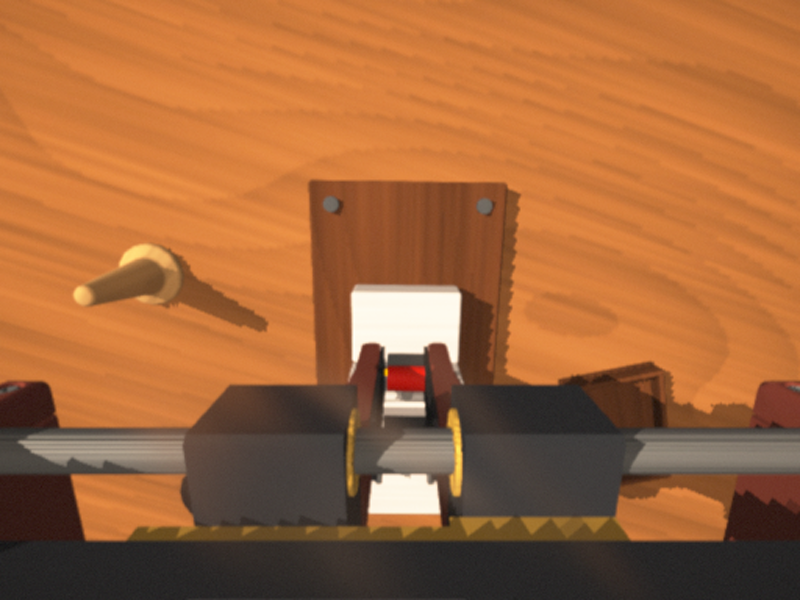

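Run:
```python
from h import *
s=r.sense();print(s["opening"],s["gripper_force"],w2m(s["tcp_pos"]))
w=r.snapshot("scene");c=w["frame"][130:250,170:330,::-1];cv2.imwrite("pics/s5.png",cv2.resize(c,(800,600),interpolation=cv2.INTER_CUBIC))
```

```text
0.015430144657781694 20.000081956386566 [0.08537746 0.00276852 0.32178468]
```

View pics/s5.png

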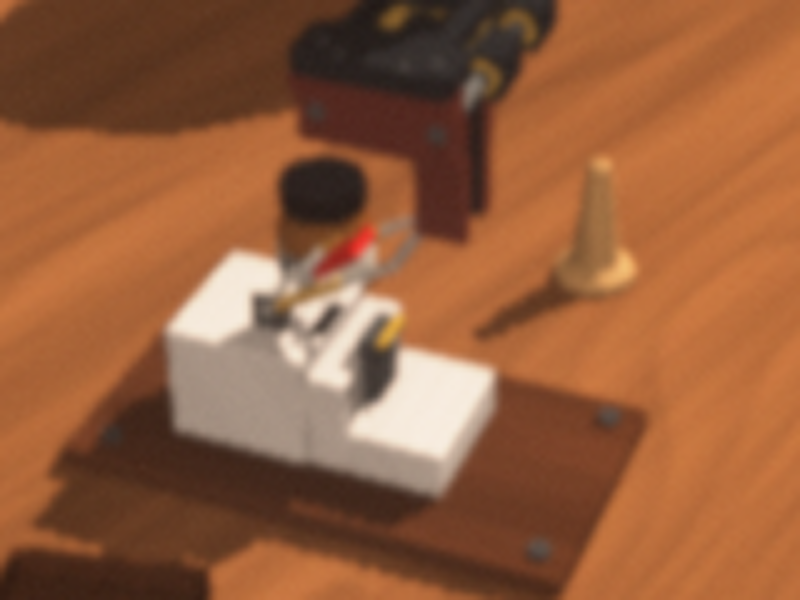

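The scene crop shows the grip still between the fingers. The lever's red end is at (345,250), the loop bar is around (408,238) out past it, and the lip stripe is at (390,330). Casting these onto the mould's mid-plane gives the present angles.

Run:
```python
from h import *
w=r.snapshot("scene")
for n,p in(("lever red",(345,250)),("bar",(408,238)),("lip edge",(392,335)),("tip",(442,235))):
    c,d=ray(w,[(170+p[0]/5,130+p[1]/5)]);d=d[0]
    cm=w2m(c);dm=np.array([d[:2]@EX,d[:2]@EY,d[2]])
    print(n,[((cm+dm*((yy-cm[1])/dm[1]))*1000).round(1)[[0,2]].tolist() for yy in(-.01,0,.0025,.022)])
```

```text
lever red [[39.9, 121.1], [35.3, 113.6], [34.2, 111.7], [25.2, 97.1]]
bar [[70.0, 134.7], [65.9, 127.4], [64.9, 125.6], [56.8, 111.4]]
lip edge [[61.5, 80.2], [57.3, 72.1], [56.2, 70.0], [47.9, 54.2]]
tip [[85.8, 140.0], [81.9, 132.8], [80.9, 131.0], [73.3, 117.0]]
```

Run:
```python
from h import *
import json
st=json.load(open("st.json"));f0=np.array(st["f0"])
P=np.array([.010,.0924]);R=.09135;off=np.array([-.0018,-.0112])
for b in list(range(33,-23,-5))+[-23]:
    e=np.array([np.cos(np.radians(b)),np.sin(np.radians(b))])
    y=.0012
    g=P+R*e-off;r.servo_line(grp(g[0],y,g[1]),speed=.07)
    f,p,s=F();f=f-f0
    print(b,g.round(4),f.round(1),"rad",round(-(f[0]*e[0]+f[2]*e[1]),1),round(s["opening"],4),round(s["clock"],2))
    if np.linalg.norm(f)>14:print("STOP");break
st.update(g=list(g),off=list(off),y=y);json.dump(st,open("st.json","w"))
w=r.snapshot("scene");c=w["frame"][130:250,170:330,::-1];cv2.imwrite("pics/s6.png",cv2.resize(c,(800,600),interpolation=cv2.INTER_CUBIC))
```

```text
33 [0.0884 0.1534] [ 1.9 -0.9  1. ] rad -2.1 0.0157 23.72
28 [0.0925 0.1465] [ 3.8 -1.7  0.5] rad -3.6 0.0156 23.98
23 [0.0959 0.1393] [ 3.9 -1.3  1.7] rad -4.3 0.0157 24.25
18 [0.0987 0.1318] [ 5.1 -1.1  0.7] rad -5.1 0.0152 24.52
13 [0.1008 0.1241] [ 4.4 -0.5  0. ] rad -4.3 0.0154 24.78
8 [0.1023 0.1163] [ 4.1 -1.2  1. ] rad -4.2 0.0154 25.05
3 [0.103  0.1084] [ 3.5 -0.7  0.1] rad -3.5 0.0152 25.32
-2 [0.1031 0.1004] [ 2.9 -0.5 -0.5] rad -2.9 0.0158 25.58
-7 [0.1025 0.0925] [ 0.4 -1.7 -1.3] rad -0.6 0.0158 25.85
-12 [0.1012 0.0846] [ 0.5 -1.3  0.5] rad -0.4 0.0154 26.12
-17 [0.0992 0.0769] [ 0.2 -1.7 -0.8] rad -0.5 0.0156 26.38
-22 [0.0965 0.0694] [ 1.3 -0.9 -0.6] rad -1.5 0.0155 26.65
-23 [0.0959 0.0679] [ 0.1 -1.  -0. ] rad -0.1 0.0155 26.9
```

View pics/s6.png

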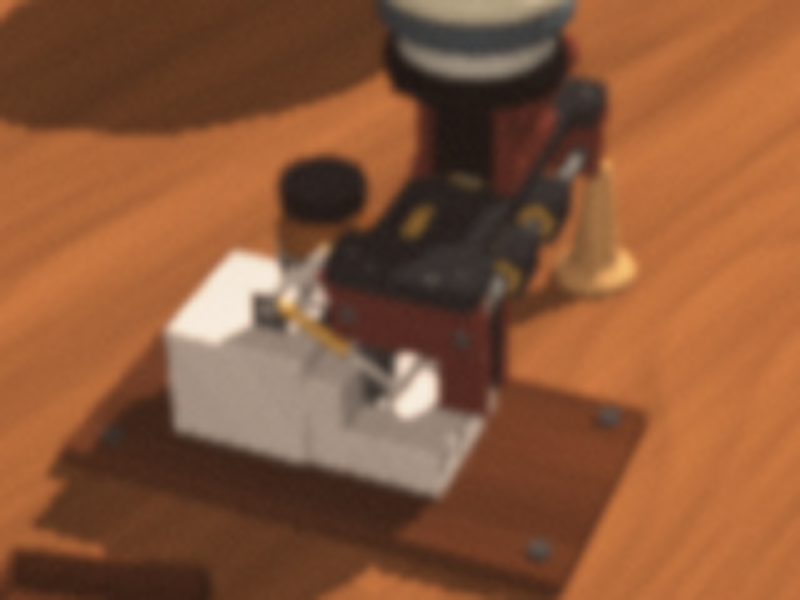

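The bar is down beyond the lip: the near leg runs to (395,385), below and past the keeper. Now I draw it back gently under the lip.

```bash
cat > pull.py <<'E'
from h import *
from scipy.optimize import brentq
def pin(a): return np.array([-.013*np.cos(a),.084+.013*np.sin(a)])
def grip_of_bar(b):
    a=brentq(lambda a:np.linalg.norm(np.array(b)-pin(a))-.065,.75,2.52)
    l=(np.array(b)-pin(a))/.065;n=np.array([-l[1],l[0]])
    return a,np.array(b)+.026*l+.008*n
E
python3 - <<'E'
from pull import *
import json
st=json.load(open("st.json"));f0=np.array(st["f0"]);off=np.array(st["off"]);y=.0008
z=.0635
for i,bx in enumerate(np.arange(.066,.050,-.001)):
    try:a,G=grip_of_bar((bx,z))
    except ValueError: print("no",bx);continue
    g=G-off;r.servo_line(grp(g[0],y,g[1]),speed=.02);r.wait(.05)
    f,p,s=F();f=f-f0
    print(round(bx,4),round(a,2),g.round(4),p.round(4)[[0,2]],f.round(1),round(s["clock"],2))
    if f[0]>7.2:break
st.update(g=list(g),bx=bx);json.dump(st,open("st.json","w"))
E
```

```text
0.066 2.28 [0.0945 0.0696] [0.095 0.233] [ 5.2 -1.1 -2.7] 27.26
0.065 2.22 [0.0935 0.0694] [0.0941 0.2327] [ 6.7 -0.  -1.9] 27.56
0.064 2.15 [0.0924 0.0691] [0.093  0.2324] [ 6.7 -0.3 -2.8] 27.86
0.063 2.08 [0.0914 0.0689] [0.0919 0.2322] [ 6.4  1.  -2.5] 28.16
0.062 2.01 [0.0903 0.0687] [0.0909 0.2319] [ 5.4  0.1 -2.3] 28.46
0.061 1.95 [0.0893 0.0686] [0.0898 0.2318] [ 6.3 -0.1 -1.9] 28.76
0.06 1.88 [0.0883 0.0684] [0.0887 0.2316] [ 4.7  0.2 -1.8] 29.06
0.059 1.81 [0.0872 0.0683] [0.0877 0.2315] [ 5.9  0.9 -1.6] 29.36
0.058 1.74 [0.0862 0.0682] [0.0866 0.2314] [ 5.2  0.1 -1.1] 29.66
0.057 1.67 [0.0852 0.0682] [0.0856 0.2313] [ 5.3  0.2 -3.3] 29.96
0.056 1.59 [0.0842 0.0682] [0.0846 0.2313] [ 5.   0.4 -2.8] 30.26
0.055 1.52 [0.0832 0.0682] [0.0836 0.2313] [ 4.8  0.8 -2.1] 30.56
0.054 1.43 [0.0822 0.0682] [0.0826 0.2313] [ 4.8 -0.1 -1.9] 30.86
0.053 1.35 [0.0812 0.0683] [0.0816 0.2314] [ 3.9 -0.6 -2.1] 31.16
0.052 1.25 [0.0803 0.0685] [0.0809 0.2317] [ 5.3 -0.  -3. ] 31.46
0.051 1.14 [0.0793 0.0687] [0.0804 0.232 ] [10.3 -0.1 -3.1] 31.76
```

The pull held at about 5 N, then rose at the last step, so the bar has seated at roughly +5 N. I'll check it settled, ease off slightly, release, raise and look.

Run:
```python
from pull import *
import json
st=json.load(open("st.json"));f0=np.array(st["f0"]);g=np.array(st["g"]);y=.0008
r.wait(.2);f,p,s=F();print((f-f0).round(1),p)
if f[0]-f0[0]>8.5:
    r.servo_line(grp(g[0]+.0004,y,g[1]),speed=.02);r.wait(.1);f,p,s=F();print((f-f0).round(1),p)
r.let_go();r.servo_line(grp(p[0],y,.15),speed=.2);r.grab(5)
r.servo_line(grp(.07,y,.21),speed=.25)
w=r.snapshot("wrist");np.save("w7.npy",w,allow_pickle=True);cv2.imwrite("pics/w7.png",cv2.resize(w["frame"][:,:,::-1],(800,600),interpolation=cv2.INTER_CUBIC))
w=r.snapshot("scene");c=w["frame"][130:250,170:330,::-1];cv2.imwrite("pics/s7.png",cv2.resize(c,(800,600),interpolation=cv2.INTER_CUBIC));print(r.sense()["clock"])
```

```text
[ 9.9 -0.5 -4. ] [0.08042762 0.0009731  0.23205244]
[ 8.2  0.1 -2.7] [0.08063488 0.00097792 0.23201879]
35.8833
```

View pics/s7.png

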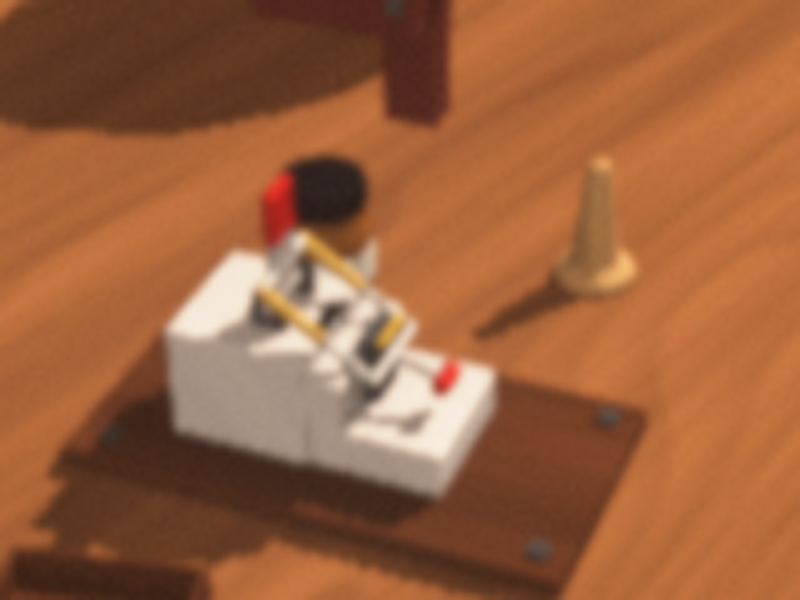

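The loop is over the keeper, with the bar from (365,380) to (412,332) just below and in front of the stripe. The lever stands near vertical, its red end at (280,210). Next I measure the lever angle and push it over along its arc.

Run:
```python
from h import *
w=r.snapshot("scene")
for n,p in(("lever red",(280,210)),("lever top",(278,175)),("grip",(447,378)),("barmid",(388,357))):
    c,d=ray(w,[(170+p[0]/5,130+p[1]/5)]);d=d[0];cm=w2m(c);dm=np.array([d[:2]@EX,d[:2]@EY,d[2]])
    print(n,((cm+dm*((.001-cm[1])/dm[1]))*1000).round(1)[[0,2]])
h=cv2.cvtColor(np.load("w7.npy",allow_pickle=True).item()["frame"],cv2.COLOR_RGB2HSV)
m=(((h[...,0]<6)|(h[...,0]>174))&(h[...,1]>200)&(h[...,2]>100)).astype(np.uint8)
n,l,st,c=cv2.connectedComponentsWithStats(m);ww=np.load("w7.npy",allow_pickle=True).item()
for i in range(1,n):
    if st[i,4]>15: print(c[i],st[i],w2m(plane(ww,[c[i]],.13)[0]))
```

```text
lever red [  3.6 126.9]
lever top [  3.7 145.4]
grip [83.7 53.9]
barmid [54.6 58. ]
[257.58333333 176.51388889] [252 174  12   7  72] [0.09587701 0.00072386 0.13      ]
```

Run:
```python
from h import *
rho,h,y=.046,.003,.0018
def C(a): return np.array([-rho*np.cos(a)+h*np.sin(a),.084+rho*np.sin(a)+h*np.cos(a)])
def tgt(a,dx=0): c=C(a);return grp(c[0]+.0122+dx,y,c[1],.182)
r.servo_line(grp(.04,y,.150,.182),speed=.2)
r.servo_line(tgt(1.75,.008),speed=.15);r.wait(.15)
f0=F()[0];print(f0,r.sense()["clock"])
for a in np.arange(1.75,.0,-.07):
    r.servo_line(tgt(a),speed=.03 if a>.4 else .025)
    f,p,s=F();f=f-f0;t=np.array([-np.sin(a),-np.cos(a)]);
    print(round(a,2),f.round(1),"resist",round(-(f[0]*t[0]+f[2]*t[1]),1),round(s["clock"],2))
    if np.linalg.norm(f)>22:print("STOP");break
```

```text
[0.74906849 0.26374546 0.25880579] 36.7833
1.75 [-0.4 -0.1 -0.7] resist -0.3 37.2
1.68 [-0.6 -0.6 -0.7] resist -0.5 37.46
1.61 [-0.1 -0.7  0.2] resist -0.1 37.72
1.54 [-0.5 -0.5 -1.1] resist -0.5 37.98
1.47 [ 0.3 -0.1 -1.6] resist 0.1 38.23
1.4 [-1.7 -1.2 -0.6] resist -1.8 38.49
1.33 [ 0.1 -0.4 -0.3] resist 0.0 38.75
1.26 [-0.6  0.1 -0.2] resist -0.7 39.01
1.19 [-0.4 -0.  -0. ] resist -0.4 39.27
1.12 [ 0.7  1.  -1. ] resist 0.2 39.52
1.05 [ 1.7 -0.2 -0.8] resist 1.1 39.78
0.98 [ 2.3  0.5 -0.4] resist 1.7 40.04
0.91 [ 1.9  0.4 -0.2] resist 1.4 40.3
0.84 [2.5 0.9 0.5] resist 2.2 40.56
0.77 [2.4 0.1 0.7] resist 2.2 40.82
0.7 [2.7 0.7 0.1] resist 1.8 41.08
0.63 [2.  1.1 1.5] resist 2.4 41.33
0.56 [0.8 0.6 0.2] resist 0.6 41.59
0.49 [-0.1  0.   0.6] resist 0.5 41.85
0.42 [1.  0.3 0.3] resist 0.7 42.11
0.35 [-1.  -0.3  0.4] resist 0.0 42.38
0.28 [-0.4 -0.3 -0.3] resist -0.4 42.66
0.21 [-1.  -0.1  0.5] resist 0.3 42.93
0.14 [-1.1 -0.5 -0.5] resist -0.6 43.21
0.07 [-0.6 -0.1  0.2] resist 0.1 43.48
```

Run:
```python
from h import *
w=r.snapshot("scene");c=w["frame"][130:250,170:330,::-1];cv2.imwrite("pics/s8.png",cv2.resize(c,(800,600),interpolation=cv2.INTER_CUBIC))
```

```text
(no output)
```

View pics/s8.png

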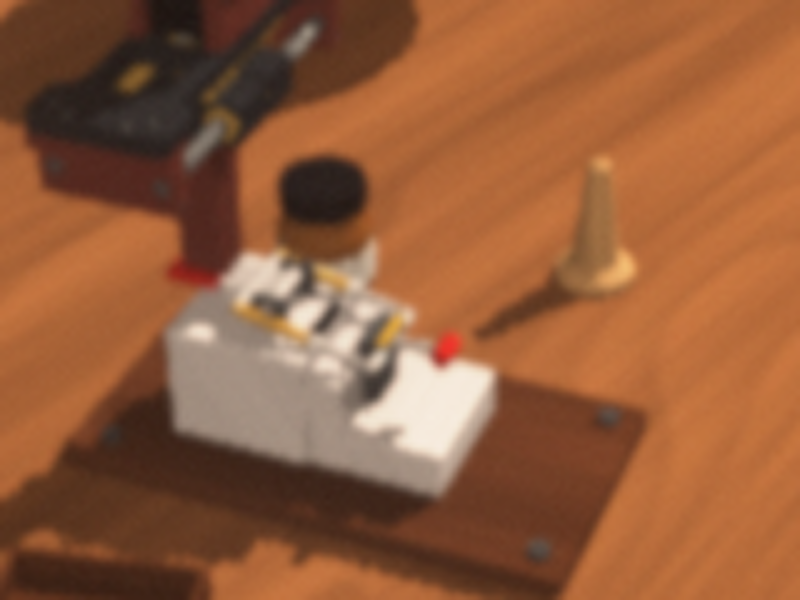

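The lever is down, with its red end under the fingers at (195,272) and the grip at (447,348). The low resistance makes me doubt the hook, so I'll measure the grip's position numerically. A hooked bar means the grip at z ≈ 70 mm, and one above the lip means about 79 mm or more.

```bash
cat >> h.py <<'E'
def red(s,lo=8):
    h=cv2.cvtColor(s["frame"],cv2.COLOR_RGB2HSV); m=(((h[...,0]<6)|(h[...,0]>174))&(h[...,1]>190)&(h[...,2]>100)).astype(np.uint8)
    n,l,st,c=cv2.connectedComponentsWithStats(m); return [(c[i].round(1),st[i].tolist()) for i in range(1,n) if st[i,4]>=lo]
def scast(s,p,y=.001):
    c,d=ray(s,[p]);d=d[0];cm=w2m(c);dm=np.array([d[:2]@EX,d[:2]@EY,d[2]]);return ((cm+dm*((y-cm[1])/dm[1]))*1000).round(1)
E
python3 - <<'E'
from h import *
f,p,s=F()
r.servo_line(grp(p[0],p[1],.16,.182),speed=.2)
r.servo_line(grp(.03,0,.26,.182),speed=.3)
sc=r.snapshot("scene");w=r.snapshot("wrist");tp=r.snapshot("top")
np.save("w9.npy",[sc,w,tp],allow_pickle=True)
a=red(sc);b=red(w);print([(x,scast(sc,x[0])) for x in a if 150<x[0][0]<300]);print(b);print([x for x in red(tp) ])
for x in a:
    for z in b:
        q=w2m(tri([(sc,x[0]),(w,z[0])]))*1000
        if abs(q[1])<15: print(x[0],z[0],q.round(1))
h=cv2.cvtColor(w["frame"],cv2.COLOR_RGB2HSV);m=cv2.inRange(h,(24,150,120),(34,255,255));n,l,st,c=cv2.connectedComponentsWithStats(m)
print([(st[i].tolist(),(w2m(plane(w,[c[i]],.0745)[0])*1000).round(1)) for i in range(1,n) if st[i,4]>10],r.sense()["clock"])
E
```

```text
[((array([209.1, 182.9]), [204, 180, 11, 7, 59]), array([-42.1,   1. ,  85.9])), ((array([259.3, 198.8]), [258, 197, 4, 5, 14]), array([83.5,  1. , 73.3]))]
[(array([257.5, 135.5]), [253, 133, 10, 6, 60]), (array([258.5, 232.7]), [258, 224, 2, 18, 35])]
[]
[209.1 182.9] [258.5 232.7] [-41.4  -0.4  87. ]
[259.3 198.8] [257.5 135.5] [82.3  1.3 72.9]
[259.3 198.8] [258.5 232.7] [26.6  2.2 93.8]
[([248, 156, 19, 3, 42], array([54.7,  2.3, 74.5])), ([238, 183, 2, 29, 53], array([ 3.4, 25.6, 74.5])), ([272, 184, 3, 13, 26], array([ 12.6, -19.7,  74.5]))] 44.725
```

The grip is at (82, 73) mm. That is 9 mm too low for a bar above the lip, it matches a bar hooked and stretched, and the stripe is unobstructed. I'll press lightly on the lever to confirm it is fully down.

Run:
```python
from h import *
r.servo_line(grp(-.042,.0015,.110,.182),speed=.3)
r.servo_line(grp(-.042,.0015,.092,.182),speed=.1);r.wait(.15);f0=F()[0]
z=.092
while z>.078:
    z-=.0008;r.servo_line(grp(-.042,.0015,z,.182),speed=.03)
    f,p,s=F();f=f-f0;print(round(z,4),round(p[2]-.182,4),f.round(1))
    if f[2]>6:break
print(s["clock"])
r.servo_line(grp(-.042,.0015,.13,.182),speed=.2);r.servo_line(grp(.03,0,.26,.182),speed=.3)
sc=r.snapshot("scene");w=r.snapshot("wrist")
for x in red(sc): 
    if 150<x[0][0]<300:print(x,scast(sc,x[0]))
print(red(w),r.sense()["clock"])
for x in red(sc):
    for q in red(w):
        t=w2m(tri([(sc,x[0]),(w,q[0])]))*1000
        if abs(t[1])<8:print(t.round(1))
```

```text
0.0912 0.0914 [ 0.7 -1.4 -0.5]
0.0904 0.0903 [0.  0.5 0.4]
0.0896 0.0895 [ 1.4 -0.9  0.4]
0.0888 0.0887 [ 1.  -0.2  0.5]
0.088 0.0879 [0.8 0.5 1. ]
0.0872 0.0871 [-0.2  0.9  0.2]
0.0864 0.0868 [-0.7  0.5  2.4]
0.0856 0.0867 [-2.9  0.4  8. ]
47.9167
(array([209., 183.]), [204, 180, 11, 7, 60]) [-42.4   1.   85.6]
(array([259.3, 198.8]), [258, 197, 4, 5, 14]) [83.5  1.  73.3]
[(array([257.6, 135.4]), [253, 133, 10, 6, 58]), (array([258.5, 232.5]), [258, 224, 2, 18, 34])] 49.0333
[-41.6  -0.4  86.6]
[82.3  1.2 73. ]
[26.6  2.2 93.6]
```

The lever's upper face is at 86.7 mm on a hard stop, which is flat, and it didn't move when I retreated. The hook position hasn't changed either.

```bash
python3 -c "
from station import r
print(r.hand_in())"
```

```text
the job is handed in; nothing more can be done
None
```

I handed the job in with the mould shut, the loop measured as hooked under the keeper's lip and the red lever flat on its stop; the lever met only about 2.4 N on the way down, below the 3–13 N you gave, so the latch may be holding lightly.

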